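# Put the refilled tray back in the laundry supply chest and shut its stayed lid

### The job

Put the refilled blue tray back in the supply chest: raise the chest's lid until its folding stay locks straight and holds the lid up by itself, set the tray, kept level, on the two narrow runners inside and slide it fully home, half under the grey fixed deck, against the end wall. Then break the stay at its red knee and let the lid come down gently until it is shut. Leave the bottles and other things standing about where they are.

Things in the scene. Friction and masses are not known exactly. Their poses are not given: they have to be found in the camera images.
- chest: White supply chest fixed to the counter, 340 (x) x 210 (y) x 110 mm high to the rim, walls 10 mm, inner end walls at x=-160 and 160. Origin: centre of its underside, z=0; x along its length towards the end with the fixed grey deck, y towards the hinge side, z up. The lid covers x=-170 to 97, the deck x=100 to 170. Low stock on its floor, below z=25.
- runners_mid (a point): Chest (0, 0, 38) mm: midway between the two level wooden runners, at the height of their tops. The runners are 15 mm wide and run the whole inner length along both long walls: 160 mm clear between them, 190 mm clear between the walls.
- deck_edge (a point): Chest (100, 0, 110) mm: middle of the lower inner edge of the fixed deck, a 12 mm thick plate over x=100 to 170, across the chest. A flat card pad on the deck (x=132 to 162, y=-75 to -15) rises to z=133.
- tray_home (a point): Chest (100, 0, 38) mm, with the chest's axes: where tray_base comes when the tray is fully home, touching the end wall at x=160. The outer half of the tray, up to its handle, is then under the deck, so it is let down before the deck and pushed in.
- lid (a joint): Lid angle: 0 shut, 1.387 standing on the locked stay. White panel 267 x 205 x 12 mm, 0.8 kg, underside on the rim, opening upwards from the front (-y) edge about the hinge line. A soft-close damper (1 N m s/rad) in the hinge: let go below the locking angle, or with the stay broken, the lid sinks shut by itself in about 4 s, under 1 rad/s.
- lid_hinge (a point): Point on the hinge line, at chest (-36.5, 100, 110) mm; the line is parallel to chest x.
- lid_handle (a point): Middle of the lid's steel bar handle: round, 12 mm dia, 100 mm long, along chest x, 38 mm from the lid's front edge on two end posts. Shut: at chest (-36.5, -143, 117) mm. It swings at 243 mm about the hinge line; in front of the edge when shut, on top of it when open, so fingers closing along chest y can keep it from above all the way while it turns in them. About 5 N lifts it.
- stay_upper (a joint): Knee angle of the folding steel stay: 0 folded (lid shut), 2.75 dead straight, 2.93 locked (past straight, towards the front, on its stop). Two 85 mm links, upright plane at chest x=-147, lower end pinned to the chest at (y,z)=(-10,65), upper to the lid. A weak spring snaps the knee locked once the lid is raised past 1.38; straight, it stops the lid at 1.396. Locked, it bears the lid.
- stay_knee (a point): Middle of the stay's red knee pin, 18 mm dia, 26 mm long, along chest x. Locked: about chest (-144, 22, 144) mm. Pushed towards the hinge side and down (chest y +0.88, z -0.47) with 2 to 5 N by about 40 mm the stay breaks and the lid sinks shut; pushed less it springs back. Folding, the stay needs the space above the runners from x=-160 to -125 free.
- tray: Blue tray, 120 (x) x 178 (y) mm, walls 6 mm thick, 34 mm high, 0.26 to 0.58 kg with its fixed fill, which stays below the walls and over 35 mm from the handle. Origin: centre of its underside, z up. A wooden bar handle 14 mm wide (x), 14 mm deep, spans its length along y over the middle. It goes across the runners, long side along chest y, either way round, 6 mm play to each wall.
- tray_grip (a point): Centre of the tray's handle bar, 53 mm above the tray's underside (top of the bar: 60 mm).
- tray_base (a point): Centre of the tray's underside.
- detergent: Bystander: white detergent bottle, blue cap, yellow label, 68 dia x 172 high (mm). Origin: centre of its underside.
- softener: Bystander: green softener bottle, white cap, 60 dia x 165 high (mm). Origin: centre of its underside.
- starch_can: Bystander: aluminium spray can, red band, 56 dia x 155 high (mm). Origin: centre of its underside.
- stain_jar: Bystander: small clear jar, orange cap, 52 dia x 70 high, stands close in front of the chest towards its deck end (mm). Origin: centre of its underside.
- scoop_cup: Bystander: clear measuring cup, 68 dia x 60 high (mm). Origin: centre of its underside.
- sheet_box: Bystander: cardboard box with blue sides, 60 x 115 x 85 high (mm). Origin: centre of its underside.
- clothes_brush: Bystander: wooden clothes brush with black bristles lying down, 45 x 160 x 40 high, long side along its y (mm). Origin: centre of its underside.

How it is judged:
By the outcome, as a careful person would: the job done as asked, in the order asked, and still so for the second after the job is handed in, with the robot touching nothing.
It also fails if it takes over 72 s, if anything falls off the work surface, if the arm or the gripper's body presses on something with over 40 N, if the wrist force passes 120 N, or if a joint passes its speed limit or range.

### The arm

A 6-joint arm with a two-finger parallel gripper is mounted at the origin on the work surface. World frame = base frame: x ahead of the robot, y to its left, z up, the work surface at z = 0. Lengths are in m, angles in rad, forces in N, time in s.
With the tool pointing down it reaches from about 0.2 to 0.875 m from the base axis. Payload 3.4 kg.
Tool frame: the origin (TCP) lies on the centre line of the jaws, within the pads' length; the fingertips stand 14 mm ahead of it and the grasp point (between the pads) lies 5 mm behind it (env.tips_ahead is the distance from the TCP to the fingertips, in m); z points along the fingers, y is the line along which they close (so a half turn about z gives the same grasp; the last joint's range is limited). The gripper opens to 94 mm and grips with 3 to 60 N. Pads are 16 mm wide; open, the fingers measure 119 mm over their backs; the gripper's body (75 mm by 177 mm) begins 78 mm behind the grasp point.
Start: joints at [-1.393, 0.276, 1.505, -0, 1.361, -0.121], TCP at [0.169, -0.55, 0.219] pointing down, gripper open.
Joint ranges: [-2.89, 2.89], [-0.75, 2.08], [0.22, 2.7], [-1.18, 4.32], [0.11, 2.71], [-2.7, 2.7]. Speed limits (rad/s): [2.57, 2.57, 3.14, 3.14, 3.14, 3.14].

### API

Orientations are given as [roll, pitch, yaw] about the fixed x, y, z axes, in that order (R = Rz(yaw) Ry(pitch) Rx(roll)).
In Python, from bench import env gives the robot as it stands.
- The arm moves only by the shell command python3 -m jog 'ROWS'. ROWS is a JSON list that holds a single list of rows (three levels of brackets), with 1 to 12 rows, each of 7 numbers: dx, dy, dz in a scale on which 1.0 is 0.8 m, then a rotation vector rx, ry, rz in parts of the range, where 1.0 means 2 pi rad, then the finger opening in m; each row is the pose to reach, as a shift and turn from the pose commanded when the command began, along the tool's axes at that moment; what a row does not reach only later rows make up. A row lasts 1/10 s, in which the tool goes at most 0.05 m and 0.15 rad, less where a joint would pass 70% of its speed; a pose out of reach is approached as far as the arm can. The fingers move at their own pace and stop on an object; the grip force is fixed at half the most. Time passes only in rows, so rows that do not move let the fingers close. It prints the time, the measured TCP pose, the force, the opening and the grip force at its end. No shift or turn number may pass 1 either way. Input that does not fit is refused with a message, and nothing moves.
- env.get_state(): the state, without advancing time (a new reading comes with each control period).
- env.snapshot(name): name is "scene" or "side" or "wrist"; returns (picture, depth): 384x512x3 uint8, red, green, blue; 384x512 float32, m along the optical axis (not along the pixel's ray), 0 where there is no reading.
- env.get_calibration(name): a dict with "fx", "fy", "cx", "cy" (pixels), "eye" and "rotation" of the camera in the world. Camera axes: x right, y up, looking along -z (the intrinsics and any distortion apply to the point x, -y, -z); pixel columns grow to the right and rows downward; lengths in m; the calibration is good to about 2 mm. A picture is of the moment at which its call begins: read the wrist's pose just before it. get_calibration takes no time and is no camera call; for the wrist camera it gives the pose at the moment of the call.
- env.finish_job(): hands the job in; it is judged then, once.
Trained networks look in the newest picture that a camera, given by its name, has taken for a name from the list of things; names that differ only in an ending like _2 or _b are one class to them, and where a whole thing is asked for, a point or a joint stands for the part that bears it (a point fixed in the world has none). Each returns a list of dicts, best first, with "conf" (0 to 1); they miss things now and then, are a little off and sometimes report something else, mostly with a low value. They report only what shows in the picture. A call takes as long as a camera call.
- env.cut_out(thing, camera): "mask" (384x512 bool, what is visible of it) and "bbox" ([centre column, centre row, width, height] in pixels, round what is visible of it).
- env.landmark_of(thing, camera): "position" ([column, row] in pixels: a listed point, or the origin of a listed thing).
The state is a dict: "t": time; "qpos": joint angles; "dq": joint speeds; "tau": joint torques, N m; "eef_pos": TCP position; "tool_rot": TCP orientation; "force": force on the tool from outside, world axes, zero at the start; "ft_torque": the same for the moment, N m; "gripper_width": finger opening in m; "grasp_force": force on a finger pad.
Only numpy, scipy, OpenCV 4.12 (cv2) and the standard library are available. Lean on these libraries where they do the work, as an engineer would, in place of code of your own. Each camera call takes 0.05 s, during which the arm holds its last target. There are 200 camera calls.

## Working session

There is one attempt and no reset: what is moved stays moved. The work goes in short steps, Python scripts to look and compute and a shell command to move; the robot and the scene stay as the last step left them, time stands still between calls to the robot, and variables do not carry over. Pictures are saved under pics/ and viewed, at most 10 in all, crops included, and the job is handed in when it is done.

```bash
ls; mkdir -p pics
cat > h.py <<'E'
import numpy as np, cv2
from bench import env
from scipy.spatial.transform import Rotation as R
def ray(cal,px):
    x=(px[0]-cal['cx'])/cal['fx']; y=(px[1]-cal['cy'])/cal['fy']
    d=np.array(cal['rotation'])@np.array([x,-y,-1.0])
    return np.array(cal['eye']),d
def at(cal,px,depth):
    e,d=ray(cal,px); return e+d*depth
def cloud(cal,depth):
    v,u=np.mgrid[0:384,0:512]
    x=(u-cal['cx'])/cal['fx']; y=(v-cal['cy'])/cal['fy']
    P=np.stack([x,-y,-np.ones_like(x)],-1)*depth[...,None]
    return P@np.array(cal['rotation']).T+np.array(cal['eye'])
def tri(rays):
    A=0;b=0
    for e,d in rays:
        d=d/np.linalg.norm(d); M=np.eye(3)-np.outer(d,d); A=A+M; b=b+M@e
    p=np.linalg.solve(A,b)
    res=[np.linalg.norm((np.eye(3)-np.outer(d,d)/(d@d))@(p-e)) for e,d in rays]
    return p,max(res)
def save(name,im): cv2.imwrite('pics/'+name,im[:,:,::-1])
E
python3 - <<'E'
from h import *
s=env.get_state(); print({k:np.round(v,3) for k,v in s.items()})
ims=[]
for c in ['scene','side']:
    im,d=env.snapshot(c); np.savez('pics/'+c+'0.npz',d=d,im=im); cal=env.get_calibration(c)
    print(c,{k:np.round(v,3).tolist() for k,v in cal.items()})
    ims.append(im)
    for t in ['lid_handle','lid_hinge','deck_edge','tray_grip','tray_base','tray_home','runners_mid','chest','stain_jar','detergent','softener','starch_can','scoop_cup','sheet_box','clothes_brush']:
        r=env.landmark_of(t,c)
        print(c,t,[(np.round(q['position'],1).tolist(),round(float(q['conf']),2),np.round(at(cal,q['position'],d[min(383,max(0,int(q['position'][1]))),min(511,max(0,int(q['position'][0])))]),3).tolist()) for q in r[:2]])
    save(c+'0.png',im)
E
```

```text
pics
{'t': np.float64(0.0), 'qpos': array([-1.393,  0.277,  1.506, -0.   ,  1.361, -0.121]), 'dq': array([ 0.   , -0.001,  0.002,  0.001,  0.   ,  0.   ]), 'tau': array([ 1.0000e-03, -4.0459e+01, -2.3723e+01,  7.0000e-02,  3.4000e-02,
       -0.0000e+00]), 'eef_pos': array([ 0.169, -0.549,  0.219]), 'tool_rot': array([-3.14 , -0.   ,  0.299]), 'force': array([-0.024, -0.476,  0.187]), 'ft_torque': array([-0.003,  0.022, -0.033]), 'grasp_force': np.float64(0.0), 'gripper_width': np.float64(0.094)}
scene {'fx': 355.506, 'fy': 355.506, 'cx': 256.776, 'cy': 194.439, 'eye': [1.175, -0.366, 0.916], 'rotation': [0.734, -0.003, 1.099]}
scene lid_handle [([292.3, 183.9], 0.87, [0.043, -1.499, -0.216])]
scene lid_hinge [([360.5, 166.6], 0.82, [0.151, -1.39, -0.108]), ([156.4, 197.8], 0.33, [-0.369, -1.91, -0.628])]
scene deck_edge [([356.0, 206.7], 0.98, [0.244, -1.298, -0.015])]
scene tray_grip [([148.4, 226.9], 0.67, [-0.239, -1.78, -0.498])]
scene tray_base [([151.5, 234.9], 0.66, [-0.272, -1.814, -0.531])]
scene tray_home []
scene runners_mid []
scene chest [([330.9, 203.9], 0.94, [0.185, 
[... 1048 characters left out ...]
 [1.92, 2.227, 2.299])]
side tray_home []
side runners_mid [([157.7, 221.6], 0.3, [2.169, 2.476, 2.548]), ([361.0, 173.0], 0.24, [3.287, 3.594, 3.666])]
side chest [([197.6, 272.8], 0.91, [1.983, 2.29, 2.361])]
side stain_jar [([316.2, 204.2], 0.3, [2.952, 3.259, 3.331])]
side detergent [([265.0, 189.1], 0.68, [2.953, 3.26, 3.332])]
side softener [([314.4, 201.9], 0.58, [2.925, 3.232, 3.303]), ([236.7, 140.4], 0.26, [3.374, 3.681, 3.753])]
side starch_can [([210.9, 177.0], 0.78, [2.978, 3.285, 3.357])]
side scoop_cup [([214.6, 155.7], 0.47, [2.859, 3.167, 3.238])]
side sheet_box [([235.9, 139.0], 0.78, [3.369, 3.676, 3.748])]
side clothes_brush [([365.6, 171.2], 0.92, [3.317, 3.624, 3.696])]
```

```bash
cat >> h.py <<'E'
_g=env.get_calibration
def getcal(n):
    c=dict(_g(n)); r=np.array(c['rotation'],float)
    if r.shape==(3,): c['rotation']=R.from_euler('xyz',r).as_matrix()
    return c
E
python3 - <<'E'
from h import *
S={k:getcal(k) for k in('scene','side')}
D={k:np.load('pics/%s0.npz'%k)['d'] for k in S}
pts=dict(lid_handle=((292.3,183.9),(245.8,204.5)),lid_hinge=((360.5,166.6),(178,285.3)),deck_edge=((356,206.7),(161.3,220.9)),tray_grip=((148.4,226.9),(323.7,137.1)),tray_base=((151.5,234.9),(321.3,151)),chest=((330.9,203.9),(197.6,272.8)),stain_jar=((302.5,230.8),(316.2,204.2)),detergent=((240.4,230.4),(265,189.1)),softener=((152.6,235.6),(314.4,201.9)),starch_can=((267.3,270.5),(210.9,177)),scoop_cup=((248.9,295.1),(214.6,155.7)),sheet_box=((202.4,305.3),(235.9,139)),clothes_brush=((157.3,197.4),(365.6,171.2)))
for k,(a,b) in pts.items():
    p,r=tri([ray(S['scene'],a),ray(S['side'],b)])
    def g(c,q): 
        e,d=ray(S[c],q); return np.round(e+d*(-e[2]/d[2]),3).tolist()
    print(k,np.round(p,3),round(r,4),[np.round(at(S[c],q,D[c][int(q[1]),int(q[0])]),3).tolist() for c,q in(('scene',a),('side',b))],'z0:',g('scene',a),g('side',b))
a=cv2.hconcat([cv2.imread('pics/scene0.png'),cv2.imread('pics/side0.png')]); cv2.imwrite('pics/both0.png',cv2.resize(a,(800,300),interpolation=cv2.INTER_AREA))
E
```

```text
lid_handle [0.538 0.084 0.112] 0.0029 [[0.546, 0.081, 0.119], [0.533, 0.086, 0.117]] z0: [0.452, 0.147, 0.0] [0.584, -0.022, 0.0]
lid_hinge [0.57  0.324 0.11 ] 0.0042 [[0.58, 0.319, 0.119], [0.564, 0.324, 0.116]] z0: [0.491, 0.421, 0.0] [0.62, 0.266, 0.0]
deck_edge [0.697 0.201 0.108] 0.01 [[0.711, 0.199, 0.12], [0.681, 0.203, 0.12]] z0: [0.641, 0.284, 0.0] [0.765, 0.117, 0.0]
tray_grip [ 0.453 -0.36   0.048] 0.0042 [[0.455, -0.362, 0.056], [0.455, -0.352, 0.05]] z0: [0.408, -0.362, 0.0] [0.468, -0.429, 0.0]
tray_base [ 0.451 -0.358 -0.002] 0.0082 [[0.455, -0.362, 0.015], [0.454, -0.34, 0.003]] z0: [0.443, -0.362, -0.0] [0.455, -0.345, 0.0]
chest [ 0.595  0.219 -0.001] 0.0034 [[0.669, 0.139, 0.121], [0.542, 0.29, 0.121]] z0: [0.592, 0.216, 0.0] [0.597, 0.221, 0.0]
stain_jar [0.514 0.023 0.018] 0.1376 [[0.666, 0.053, 0.037], [0.401, -0.067, 0.028]] z0: [0.645, 0.07, 0.0] [0.406, -0.096, 0.0]
detergent [ 0.557 -0.104  0.   ] 0.0029 [[0.587, -0.119, 0.049], [0.546, -0.069, 0.031]] z0: [0.554, -0.105, 0.0] [0.558, -0.101, 0.0]
softener [ 0.403 -0.321 -0.14 ] 0.0642 [[0.456, -0.36, 0.011], [0.406, -0.063, 0.038]] z0: [0.447, -0.359, 0.0] [0.413, -0.103, 0.0]
starch_can [ 0.725 -0.094  0.001] 0.0053 [[0.748, -0.114, 0.058], [0.716, -0.071, 0.02]] z0: [0.72, -0.097, 0.0] [0.729, -0.091, 0.0]
scoop_cup [ 0.765 -0.181  0.006] 0.0023 [[0.767, -0.179, 0.006], [0.701, -0.078, 0.095]] z0: [0.764, -0.178, 0.0] [0.769, -0.191, 0.0]
sheet_box [ 0.74  -0.302  0.005] 0.0041 [[0.764, -0.308, 0.062], [0.722, -0.257, 0.035]] z0: [0.734, -0.304, 0.0] [0.745, -0.304, 0.0]
clothes_brush [ 0.301 -0.299 -0.001] 0.0036 [[0.326, -0.302, 0.029], [0.303, -0.239, 0.04]] z0: [0.298, -0.3, 0.0] [0.304, -0.293, 0.0]
```

View pics/both0.png

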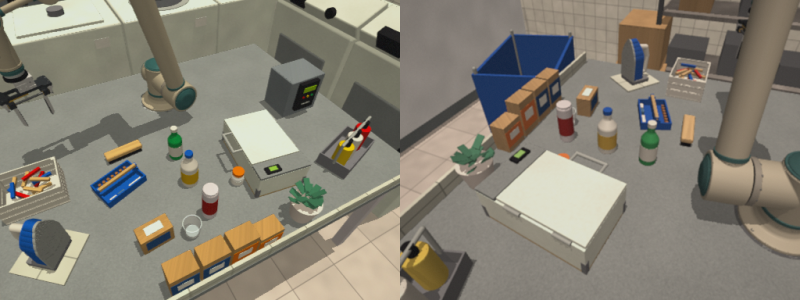

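Run:
```python
from h import *
for c in('scene','side'):
    z=np.load('pics/%s0.npz'%c); cal=getcal(c); P=cloud(cal,z['d']); im=z['im'].astype(int)
    ok=(z['d']>0)
    m=ok&(P[...,2]>.100)&(P[...,2]<.127)&(abs(P[...,0]-.595)<.25)&(abs(P[...,1]-.219)<.2)
    # biggest component
    m2=cv2.morphologyEx(m.astype(np.uint8),cv2.MORPH_OPEN,np.ones((5,5)))
    n,l,st,_=cv2.connectedComponentsWithStats(m2); k=1+np.argmax(st[1:,4]); q=P[(l==k)]
    r=cv2.minAreaRect((q[:,:2]).astype(np.float32)); print(c,'chest top',r, np.median(q[:,2]),len(q), np.round(cv2.boxPoints(r),3).tolist())
    b=im[...,2]-im[...,0]
    m=ok&(b>40)&(np.hypot(P[...,0]-.453,P[...,1]+.36)<.16)&(P[...,2]>.0)&(P[...,2]<.08)
    q=P[m]; r=cv2.minAreaRect(q[:,:2].astype(np.float32)); print('tray',r,len(q),q[:,2].max(), np.round(cv2.boxPoints(r),3).tolist())
    # highest points near tray: handle
    m=ok&(np.hypot(P[...,0]-.453,P[...,1]+.36)<.12)&(P[...,2]>.045)&(P[...,2]<.07)
    q=P[m]; ctr=q.mean(0); w,v=np.linalg.eigh(np.cov(q[:,:2].T)); print('handle',ctr,np.sqrt(w),v[:,1],len(q),np.percentile(q[:,2],95),np.degrees(np.arctan2(v[1,1],v[0,1])))
    for t in ['tray','stain_jar','softener','detergent','lid']:
        r=env.cut_out(t,c)
        if r:
            mk=r[0]['mask']&ok; q=P[mk]; print(t,round(r[0]['conf'],2),np.round(np.percentile(q,[5,50,95],axis=0),3).tolist())
            if t in('tray','lid'): print(cv2.minAreaRect(q[:,:2].astype(np.float32)))
```

```text
scene chest top ((0.5942801237106323, 0.21348422765731812), (0.22705553472042084, 0.3430626690387726), 82.55359649658203) 0.12196385429674117 5469 [[0.4090000092983246, 0.12300000339746475], [0.75, 0.07900000363588333], [0.7789999842643738, 0.30399999022483826], [0.4390000104904175, 0.3479999899864197]]
tray ((0.43620502948760986, -0.35255172848701477), (0.15098781883716583, 0.20157043635845184), 20.29127311706543) 1761 0.0620581384774358 [[0.33000001311302185, -0.2840000092983246], [0.4000000059604645, -0.4729999899864197], [0.5419999957084656, -0.42100000381469727], [0.47200000286102295, -0.23199999332427979]]
handle [ 0.45685968 -0.36320899  0.05627625] [0.00454736 0.05327748] [-0.34748667  0.93768492] 357 0.06131365966054205 110.33366532409019
stain_jar 0.85 [[0.636, 0.043, 0.013], [0.66, 0.059, 0.053], [0.673, 0.082, 0.071]]
softener 0.79 [[0.402, -0.123, 0.011], [0.426, -0.102, 0.089], [0.437, -0.076, 0.163]]
detergent 0.87 [[0.548, -0.133, 0.007], [0.579, -0.109, 0.099], [0.594, -0.076, 0.171]]
lid 0.71 [[0.444, 0.11, 0.119], [0.573, 0.208, 0.122], [0.682, 0.308, 0.125]]
((0.5
[... 797 characters left out ...]
691] [-0.34856784  0.93728356] 178 0.061213195975317936 110.3997426466543
tray 0.64 [[0.381, -0.446, 0.003], [0.454, -0.358, 0.021], [0.514, -0.262, 0.059]]
((0.4302034080028534, -0.3159748911857605), (0.13595187664031982, 0.4402434527873993), 19.85301971435547)
stain_jar 0.59 [[0.632, 0.048, 0.068], [0.646, 0.056, 0.07], [0.662, 0.064, 0.071]]
softener 0.82 [[0.381, -0.097, 0.01], [0.404, -0.074, 0.087], [0.431, -0.064, 0.164]]
detergent 0.76 [[0.528, -0.1, 0.011], [0.552, -0.077, 0.089], [0.581, -0.066, 0.17]]
lid 0.97 [[0.437, 0.128, 0.12], [0.543, 0.238, 0.123], [0.675, 0.321, 0.124]]
((0.5746492147445679, 0.16598334908485413), (0.3212869167327881, 0.3528708517551422), 1.156044602394104)
```

Units first: shifts go in shares of 0.8 m and turns go in shares of 2 pi rad. So 0.54 m / 0.8 = 0.675, -0.493 m / 0.8 = -0.6163, 0.427 rad / 6.2832 = 0.068.

```bash
python3 -m jog '[[[0.125,-0.125,-0.0625,0,0,0.0159,0.04],[0.675,-0.6163,-0.0625,0,0,0.068,0.04],[0.675,-0.6163,-0.0625,0,0,0.068,0.04],[0.675,-0.6163,-0.0625,0,0,0.068,0.04],[0.675,-0.6163,-0.0625,0,0,0.068,0.04],[0.675,-0.6163,-0.0625,0,0,0.068,0.04],[0.675,-0.6163,-0.0625,0,0,0.068,0.04],[0.675,-0.6163,-0.0625,0,0,0.068,0.04],[0.675,-0.6163,-0.0625,0,0,0.068,0.04],[0.675,-0.6163,-0.0625,0,0,0.068,0.04],[0.675,-0.6163,-0.0625,0,0,0.068,0.04],[0.675,-0.6163,-0.0625,0,0,0.068,0.04]]]'
```

```text
t: 3.3
eef_pos: [0.4714, -0.0348, 0.2633]
tool_rot: [3.141, -0.001, -0.128]
force: [0.5, -0.5, -0.6]
gripper_width: 0.04
grasp_force: 0.0
```

```bash
python3 -m jog '[[[0.0625,-0.1438,0,0,0,0,0.036],[0.0625,-0.1438,0,0,0,0,0.036],[0.0625,-0.1438,0,0,0,0,0.036],[0.0625,-0.1438,0,0,0,0,0.036]]]'
python3 - <<'E'
from h import *
c='wrist'; cal=getcal(c); im,d=env.snapshot(c); save('w1.png',im); np.savez('pics/w1.npz',d=d,im=im)
print({k:np.round(v,3).tolist() for k,v in cal.items()}); s=env.get_state(); print(s['eef_pos'],s['tool_rot'])
for t in['lid_handle','lid_hinge','stain_jar','deck_edge','chest']:
    for q in env.landmark_of(t,c)[:1]:
        p=q['position'];e,v=ray(cal,p); z=dict(lid_handle=.117,stain_jar=0,deck_edge=.11).get(t,0)
        print(t,np.round(p,1),q['conf'],np.round(e+v*(z-e[2])/v[2],3),np.round(at(cal,p,d[int(p[1]),int(p[0])]),3))
E
```

```text
t: 3.7
eef_pos: [0.5364, 0.0739, 0.2623]
tool_rot: [-3.141, -0.0, -0.124]
force: [0.4, -0.8, -0.4]
gripper_width: 0.0356
grasp_force: 0.0
{'fx': 337.253, 'fy': 337.253, 'cx': 251.933, 'cy': 192.562, 'eye': [0.61, 0.066, 0.428], 'rotation': [[-0.124, 0.96, 0.25], [-0.992, -0.119, -0.033], [-0.002, -0.252, 0.968]]}
[0.53520929 0.07202314 0.2623429 ] [ 3.14098421e+00  8.38510220e-04 -1.25280233e-01]
lid_handle [247.5 179.4] 0.64 [0.543 0.079 0.117] [0.544 0.079 0.122]
stain_jar [244.8  72.9] 0.96 [0.648 0.07  0.   ] [0.641 0.07  0.07 ]
deck_edge [78.5 26.2] 0.87 [0.694 0.207 0.11 ] [0.69  0.201 0.123]
chest [131.2 131.2] 0.7 [0.597 0.221 0.   ] [0.601 0.176 0.124]
```

View pics/w1.png

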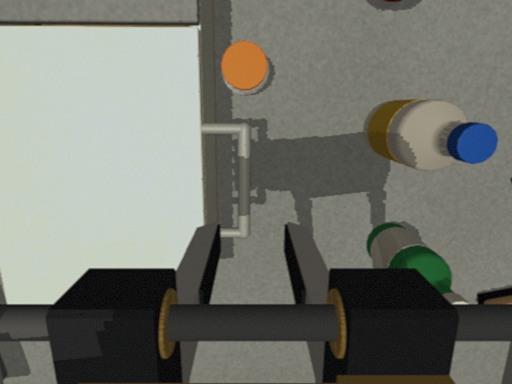

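To row units: 0.15 m / 0.8 = 0.1875, 0.13 m / 0.8 = 0.1625.

```bash
python3 -m jog '[[[0.0063,-0.01,0.05,0,0,0,0.036],[0.0063,-0.01,0.1125,0,0,0,0.036],[0.0063,-0.01,0.1625,0,0,0,0.036],[0.0063,-0.01,0.1875,0,0,0,0.036],[0.0063,-0.01,0.1875,0,0,0,0.036],[0.0063,-0.01,0.1875,0,0,0,0.0],[0.0063,-0.01,0.1875,0,0,0,0.0],[0.0063,-0.01,0.1875,0,0,0,0.0],[0.0063,-0.01,0.1875,0,0,0,0.0]]]'
python3 - <<'E'
from h import *
s=env.get_state(); print(s['eef_pos'],s['tool_rot'],s['force'],s['gripper_width'],s['grasp_force'])
E
```

```text
t: 4.9
eef_pos: [0.5428, 0.081, 0.1147]
tool_rot: [-3.135, -0.004, -0.13]
force: [0.6, 7.9, 1.1]
gripper_width: 0.0109
grasp_force: 30.0
[0.54275272 0.08095476 0.11472355] [-3.1351858  -0.00426787 -0.13015322] [0.59310703 7.89076217 1.09862841] 0.010861347096492878 30.001613795757294
```

To row units: -0.222 m / 0.8 = -0.2775, -0.006 m / 0.8 = -0.0075.

```bash
python3 -m jog '[[[0,-0.0025,-0.03,0,0,0,0],[0,-0.0075,-0.06,0,0,0,0],[0,-0.0163,-0.0894,0,0,0,0],[0,-0.0275,-0.1175,0,0,0,0],[0,-0.0413,-0.1444,0,0,0,0],[0,-0.0581,-0.17,0,0,0,0],[0,-0.0769,-0.1938,0,0,0,0],[0,-0.0981,-0.215,0,0,0,0],[0,-0.1219,-0.2344,0,0,0,0],[0,-0.1469,-0.2513,0,0,0,0],[0,-0.1738,-0.2656,0,0,0,0],[0,-0.2019,-0.2775,0,0,0,0]]]'
```

```text
t: 6.1
eef_pos: [0.5628, 0.2328, 0.3395]
tool_rot: [3.131, -0.008, -0.132]
force: [0.2, -11.7, 10.4]
gripper_width: 0.011
grasp_force: 30.0
```

To row units: -0.0445 m / 0.8 = -0.0556, -0.035 m / 0.8 = -0.0438.

```bash
python3 -m jog '[[[0,-0.0156,-0.005,0,0,0,0],[0,-0.0288,-0.0088,0,0,0,0],[0,-0.0438,-0.0119,0,0,0,0],[0,-0.0556,-0.0138,0,0,0,0],[0,-0.0556,-0.0138,0,0,0,0]]]'
python3 - <<'E'
from h import *
s=env.get_state(); print(s['eef_pos'],s['force'])
im,d=env.snapshot('side'); save('s1.png',im); im,d=env.snapshot('scene'); save('c1.png',im)
a=cv2.hconcat([cv2.imread('pics/c1.png')[60:300,200:460],cv2.imread('pics/s1.png')[60:300,100:360]]); cv2.imwrite('pics/both1.png',cv2.resize(a,(800,370)))
E
```

```text
t: 6.6
eef_pos: [0.5694, 0.2824, 0.3521]
tool_rot: [-3.139, -0.012, -0.128]
force: [1.3, -2.2, 14.6]
gripper_width: 0.011
grasp_force: 30.0
[0.56936347 0.2823992  0.35214167] [ 1.27626465 -2.17403767 14.58133809]
```

View pics/both1.png

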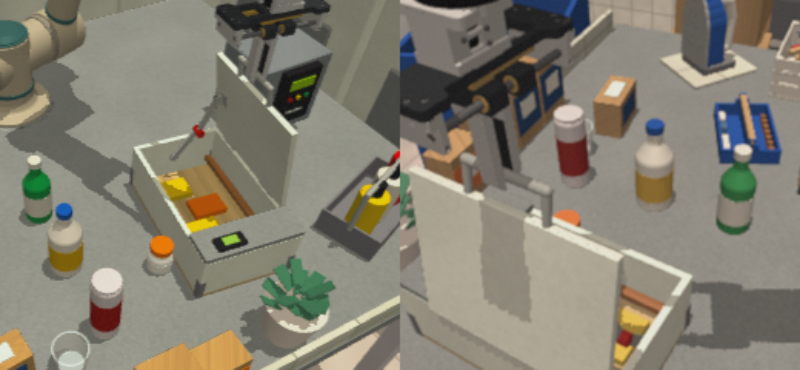

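To row units: -0.006 m / 0.8 = -0.0075, -0.003 m / 0.8 = -0.0038.

```bash
python3 -m jog '[[[0,-0.0038,0,0,0,0,0],[0,-0.0075,0,0,0,0,0],[0,-0.0075,0,0,0,0,0],[0,-0.0075,0,0,0,0,0]]]'
python3 - <<'E'
from h import *
for c in('scene','side'):
    im,d=env.snapshot(c); cal=getcal(c)
    r=env.landmark_of('stay_knee',c)[:1]; C=np.array([.596,.219,0]);Rc=R.from_euler('z',-.128)
    for q in r:
        p=q['position']; print(c,p,q['conf'],Rc.inv().apply(at(cal,p,d[int(p[1]),int(p[0])])-C))
print(env.get_state()['force'])
E
```

```text
t: 7.1
eef_pos: [0.5699, 0.2864, 0.3527]
tool_rot: [-3.141, -0.012, -0.13]
force: [0.5, -5.1, 16.4]
gripper_width: 0.0108
grasp_force: 30.0
scene [325.7, 143.4] 0.64 [-0.14030286  0.02268626  0.14949115]
side [244.3, 266.5] 0.59 [-0.14739657  0.03320807  0.16227619]
[-0.76987002 -5.34166667 16.15692486]
```

To row units: -0.06 m / 0.8 = -0.075, 0.002 m / 0.8 = 0.0025.

```bash
python3 -m jog '[[[0,0.0038,0.0025,0,0,0,0],[0,0.0038,0.0025,0,0,0,0.036],[0,0.0038,0.0025,0,0,0,0.036],[0,0.0038,0.0025,0,0,0,0.036],[0,0.0038,-0.05,0,0,0,0.036],[0,0.0038,-0.075,0,0,0,0.036]]]'
python3 - <<'E'
from h import *
C=np.array([.596,.219,0]);Rc=R.from_euler('z',-.128)
for c in('scene','side'):
    im,d=env.snapshot(c); cal=getcal(c); np.savez('pics/%s2.npz'%c,d=d,im=im)
    for t in('stay_knee','lid_handle','runners_mid','deck_edge'):
        for q in env.landmark_of(t,c)[:1]:
            p=q['position']; print(t,c,np.round(p,1),round(q['conf'],2),np.round(Rc.inv().apply(at(cal,p,d[int(p[1]),int(p[0])])-C),4))
E
```

```text
t: 7.9
eef_pos: [0.5675, 0.2856, 0.4069]
tool_rot: [3.141, 0.0, -0.128]
force: [0.7, -0.3, 1.1]
gripper_width: 0.0359
grasp_force: 0.0
stay_knee scene [323.7 140.7] 0.61 [-0.1547  0.0224  0.15  ]
lid_handle scene [366.9 105.8] 0.66 [-0.0351  0.0617  0.3544]
runners_mid scene [332.9 197.8] 0.85 [-0.0097  0.0038  0.0215]
deck_edge scene [357.5 206.4] 0.72 [ 0.1168 -0.      0.1197]
stay_knee side [249.6 267.6] 0.63 [-0.1525  0.0241  0.1515]
lid_handle side [168.  172.7] 0.84 [-0.0436  0.0639  0.3539]
```

To row units: 0.653 m / 0.8 = 0.8163, 0.147 m / 0.8 = 0.1838, -2.054 rad / 6.2832 = -0.3269.

```bash
python3 -m jog '[[[0,0.0625,0,0,0,-0.0239,0.05],[-0.0388,0.8163,0.1838,0,0,-0.3269,0.05],[-0.0388,0.8163,0.1838,0,0,-0.3269,0.05],[-0.0388,0.8163,0.1838,0,0,-0.3269,0.05],[-0.0388,0.8163,0.1838,0,0,-0.3269,0.05],[-0.0388,0.8163,0.1838,0,0,-0.3269,0.05],[-0.0388,0.8163,0.1838,0,0,-0.3269,0.05],[-0.0388,0.8163,0.1838,0,0,-0.3269,0.05],[-0.0388,0.8163,0.1838,0,0,-0.3269,0.05],[-0.0388,0.8163,0.1838,0,0,-0.3269,0.05],[-0.0388,0.8163,0.1838,0,0,-0.3269,0.05],[-0.0388,0.8163,0.1838,0,0,-0.3269,0.05]]]'
```

```text
t: 9.6
eef_pos: [0.4734, -0.2501, 0.2854]
tool_rot: [3.141, -0.0, 1.547]
force: [0.2, 0.3, -0.4]
gripper_width: 0.0501
grasp_force: 0.0
```

To row units: -0.08 m / 0.8 = -0.1, -0.015 m / 0.8 = -0.0188, -0.3 rad / 6.2832 = -0.0477.

```bash
python3 -m jog '[[[-0.1,-0.0188,0.0125,0,0,-0.0477,0.05],[-0.1,-0.0188,0.0125,0,0,-0.0477,0.05],[-0.1,-0.0188,0.0125,0,0,-0.0477,0.05],[-0.1,-0.0188,0.0125,0,0,-0.0477,0.05]]]'
cat > tray.py <<'E'
from h import *
c='wrist'; cal=getcal(c); s=env.get_state(); im,d=env.snapshot(c); save('w2.png',im)
print(s['eef_pos'],s['tool_rot'])
for t in['tray_grip','tray_base']:
    for q in env.landmark_of(t,c)[:1]:
        p=q['position'];e,v=ray(cal,p); z=dict(tray_grip=.06,tray_base=0)[t]
        print(t,np.round(p,1),round(q['conf'],2),np.round(e+v*(z-e[2])/v[2],4),np.round(at(cal,p,d[int(p[1]),int(p[0])]),4))
P=cloud(cal,d); m=(d>0)&(np.hypot(P[...,0]-.4535,P[...,1]+.358)<.12)&(P[...,2]>.052)&(P[...,2]<.07)
q=P[m]; r=cv2.minAreaRect(q[:,:2].astype(np.float32)); print(r,np.round(cv2.boxPoints(r),4).tolist(),np.median(q[:,2]))
w,v=np.linalg.eigh(np.cov(q[:,:2].T)); print(np.degrees(np.arctan2(v[1,1],v[0,1])),q.mean(0),len(q))
E
python3 tray.py
```

```text
t: 10.0
eef_pos: [0.4564, -0.3283, 0.2753]
tool_rot: [-3.141, -0.002, 1.838]
force: [0.1, 0.7, 0.9]
gripper_width: 0.0498
grasp_force: 0.0
[ 0.45639138 -0.32826523  0.2753087 ] [-3.14130430e+00 -1.79263691e-03  1.83811643e+00]
tray_grip [241.6 191.5] 0.83 [ 0.4521 -0.3536  0.06  ] [ 0.4521 -0.3531  0.062 ]
tray_base [241.3 181. ] 0.74 [ 0.4501 -0.3549  0.    ] [ 0.4486 -0.3414  0.061 ]
((0.45239630341529846, -0.3573649227619171), (0.014050408266484737, 0.17799018323421478), 20.40888023376465) [[0.4147999882698059, -0.27639999985694885], [0.47679999470710754, -0.4431999921798706], [0.49000000953674316, -0.4383000135421753], [0.4278999865055084, -0.27149999141693115]] 0.06013977320443942
110.42429890563427 [ 0.45081906 -0.35251702  0.05999566] 1783
```

View pics/w2.png

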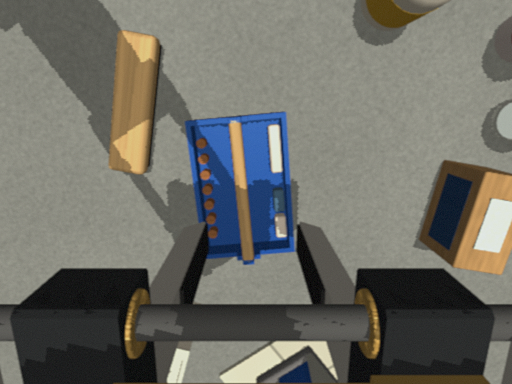

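To row units: 0.12 m / 0.8 = 0.15, -0.025 m / 0.8 = -0.0313, 0.35 rad / 6.2832 = 0.0557.

```bash
python3 -m jog '[[[-0.0313,-0.0138,0.0375,0.0008,0.0191,-0.0135,0.05],[-0.0313,-0.0138,0.0875,0.0016,0.0382,-0.0135,0.05],[-0.0313,-0.0138,0.15,0.0024,0.0557,-0.0135,0.05],[-0.0313,-0.0138,0.15,0.0024,0.0557,-0.0135,0.05],[-0.0313,-0.0138,0.15,0.0024,0.0557,-0.0135,0.05]]]'
cat > dl.py <<'E'
import sys
from h import *
s=env.get_state(); T=np.array([float(x) for x in sys.argv[1:4]]); A=R.from_euler('xyz',s['tool_rot'])
print('pos',np.round(s['eef_pos'],4),'rpy',np.round(s['tool_rot'],3),'F',np.round(s['force'],1),'w',s['gripper_width'],'t',s['t'])
print('tool delta',np.round(A.inv().apply(T-s['eef_pos']),4)); print('axes x,y,z in world\n',np.round(A.as_matrix().T,3))
if len(sys.argv)>4:
    yaw,tilt=float(sys.argv[4]),float(sys.argv[5]); B=R.from_euler('xyz',[np.pi,0,yaw])*R.from_rotvec([0,tilt,0])
    print('rotvec',np.round((A.inv()*B).as_rotvec(),3))
E
python3 dl.py .4518 -.3555 .050 1.927 .35
```

```text
t: 10.65
eef_pos: [0.453, -0.3539, 0.1552]
tool_rot: [-3.14, -0.353, 1.927]
force: [-0.3, -0.3, 0.2]
gripper_width: 0.05
grasp_force: 0.0
pos [ 0.453  -0.3539  0.1552] rpy [-3.14  -0.353  1.927] F [-0.3 -0.3  0.2] w 0.05003536478199363 t 10.65
tool delta [-0.0374 -0.0015  0.0984]
axes x,y,z in world
 [[-0.327  0.879  0.346]
 [ 0.937  0.35  -0.001]
 [-0.122  0.324 -0.938]]
rotvec [-0.002 -0.003  0.   ]
```

```bash
python3 -m jog '[[[-0.0175,-0.0019,0.0463,0,0,0,0.05],[-0.035,-0.0019,0.0925,0,0,0,0.05],[-0.0468,-0.0019,0.123,0,0,0,0.05],[-0.0468,-0.0019,0.123,0,0,0,0.05],[-0.0468,-0.0019,0.123,0,0,0,0],[-0.0468,-0.0019,0.123,0,0,0,0],[-0.0468,-0.0019,0.123,0,0,0,0],[-0.0468,-0.0019,0.123,0,0,0,0],[-0.0468,-0.0019,0.123,0,0,0,0]]]'
python3 dl.py .4518 -.3555 .17 1.927 .35
```

```text
t: 11.55
eef_pos: [0.4518, -0.3575, 0.0515]
tool_rot: [-3.141, -0.349, 1.927]
force: [1.9, -0.5, 6.1]
gripper_width: 0.0136
grasp_force: 30.4
pos [ 0.4518 -0.3575  0.0515] rpy [-3.141 -0.349  1.927] F [ 1.9 -0.5  6.1] w 0.013628675620276715 t 11.55
tool delta [ 0.0423  0.0007 -0.1107]
axes x,y,z in world
 [[-0.328  0.881  0.342]
 [ 0.937  0.349 -0.001]
 [-0.12   0.32  -0.94 ]]
rotvec [-0.001  0.001  0.   ]
```

Units first: shifts go in shares of 0.8 m and turns go in shares of 2 pi rad. So -0.188 m / 0.8 = -0.235, -0.141 m / 0.8 = -0.1763.

```bash
python3 -m jog '[[[0.0213,0,-0.0588,0,0,0,0],[0.0425,0,-0.1175,0,0,0,0],[0.0638,0,-0.1763,0,0,0,0],[0.085,0,-0.235,0,0,0,0],[0.085,0,-0.235,0,0,0,0]]]'
python3 - <<'E'
from h import *
z=np.load('pics/w1.npz')
cal=dict(fx=337.253,fy=337.253,cx=251.933,cy=192.562)
# pose at w1 from state after: eef .5352,.0720,.2623 ; use printed cal
cal['eye']=[.610,.066,.428]; M=np.array([[-0.124,0.96,0.25],[-0.992,-0.119,-0.033],[-0.002,-0.252,0.968]]); u,_,v=np.linalg.svd(M); cal['rotation']=u@v
C=np.array([.596,.219,0]);Rc=R.from_euler('z',-.128)
def edges(P,d,tag):
    q=Rc.inv().apply((P[d>0]-C)); 
    top=q[(abs(q[:,2]-.122)<.006)]
    for x0 in np.arange(-.16,.17,.04):
        s=top[abs(top[:,0]-x0)<.01]; s=s[(abs(s[:,1])<.13)]
        if len(s)>20: print(tag,round(x0,2),'y front(lid/deck -105)',np.round(np.percentile(s[:,1],[0.5,2,50,99.5]),4),len(s))
    s=top[abs(top[:,1])<.09]; print(tag,'x range',np.round(np.percentile(s[:,0],[.3,99.7]),4))
edges(cloud(cal,z['d']),z['d'],'w1')
for c in('scene','side'):
    z=np.load('pics/%s0.npz'%c); edges(cloud(getcal(c),z['d']),z['d'],c)
# open chest: inner walls from scene2: rim pts z .11
z=np.load('pics/scene2.npz'); P=cloud(getcal('scene'),z['d']); q=Rc.inv().apply((P[z['d']>0]-C))
r=q[(abs(q[:,2]-.110)<.004)&(abs(q[:,0])<.09)&(abs(q[:,1]+.1)<.03)]; print('front rim y',np.round(np.percentile(r[:,1],[2,50,98]),4),len(r))
for x0 in(-.06,-.03,0,.03,.06,.09):
    s=r[abs(r[:,0]-x0)<.015]; print(x0,np.round(np.percentile(s[:,1],[2,50,98]),4),len(s))
r=q[(abs(q[:,2]-.038)<.006)&(abs(q[:,0])<.08)&(abs(q[:,1]-.088)<.02)]; print('back runner',np.round(np.percentile(r[:,1],[2,50,98]),4),np.median(r[:,2]),len(r))
l=q[(q[:,2]>.15)&(q[:,2]<.3)&(abs(q[:,0])<.08)&(q[:,1]>.03)&(q[:,1]<.12)]; print('lid plane y=a+b(z-.11)',np.polyfit(l[:,2]-.11,l[:,1],1))
l2=q[(q[:,2]>.13)&(q[:,2]<.3)&(q[:,0]>-.16)&(q[:,0]<.09)&(q[:,1]>.03)&(q[:,1]<.12)]; print(np.linalg.lstsq(np.c_[np.ones(len(l2)),l2[:,2]-.11,l2[:,0]],l2[:,1],rcond=None)[0])
E
python3 dl.py .4518 -.3555 .25 1.927 .35
```

```text
t: 12.05
eef_pos: [0.4542, -0.3598, 0.2568]
tool_rot: [3.137, -0.338, 1.929]
force: [-0.1, -0.2, -3.9]
gripper_width: 0.0137
grasp_force: 30.0
w1 -0.16 y front(lid/deck -105) [0.0423 0.0445 0.0736 0.101 ] 651
w1 -0.12 y front(lid/deck -105) [-0.078  -0.0743  0.0265  0.0989] 2717
w1 -0.08 y front(lid/deck -105) [-0.1277 -0.1218 -0.0066  0.0912] 4026
w1 -0.04 y front(lid/deck -105) [-0.1033 -0.1008 -0.0103  0.0841] 4253
w1 0.0 y front(lid/deck -105) [-0.1198 -0.1032 -0.0141  0.0764] 4563
w1 0.04 y front(lid/deck -105) [-0.1037 -0.1013 -0.0177  0.0693] 4791
w1 0.08 y front(lid/deck -105) [-0.1038 -0.1015 -0.021   0.062 ] 5126
w1 0.12 y front(lid/deck -105) [-0.1039 -0.102  -0.0256  0.0568] 1591
w1 x range [-0.1592  0.1153]
scene -0.16 y front(lid/deck -105) [-0.1061 -0.1049 -0.0073  0.0975] 229
scene -0.12 y front(lid/deck -105) [-0.1059 -0.1038 -0.0095  0.1038] 254
scene -0.08 y front(lid/deck -105) [-0.1277 -0.1226 -0.0208  0.0961] 279
scene -0.04 y front(lid/deck -105) [-0.106  -0.1043 -0.0106  0.096 ] 276
scene 0.0 y front(lid/deck -105) [-0.1161 -0.1052 -0.011   0.0969] 298
scene 0
[... 942 characters left out ...]
  0.1038] 420
side x range [-0.171   0.3199]
front rim y [-0.1067 -0.1015 -0.0961] 158
-0.06 [-0.1063 -0.1018 -0.0972] 22
-0.03 [-0.1056 -0.1014 -0.0963] 25
0 [-0.1064 -0.1007 -0.0967] 26
0.03 [-0.1068 -0.1022 -0.0957] 28
0.06 [-0.1068 -0.1011 -0.0964] 30
0.09 [-0.1065 -0.1017 -0.0966] 14
back runner [0.0773 0.0868 0.0958] 0.03724453869507161 181
lid plane y=a+b(z-.11) [-0.1848817   0.09994261]
[ 0.09711133 -0.16456391  0.03101704]
pos [ 0.4542 -0.3598  0.2568] rpy [ 3.137 -0.338  1.929] F [-0.1 -0.2 -3.9] w 0.013749526013406716 t 12.05
tool delta [ 0.0023 -0.0007  0.0081]
axes x,y,z in world
 [[-0.33   0.884  0.332]
 [ 0.937  0.349  0.005]
 [-0.112  0.313 -0.943]]
rotvec [0.004 0.012 0.002]
```

```bash
python3 dl.py .6157 .1761 .28 1.443 .35
```

```text
pos [ 0.4542 -0.3598  0.2568] rpy [ 3.137 -0.338  1.929] F [-0.1 -0.2 -3.9] w 0.013749526013406716 t 12.05
tool delta [0.4278 0.3384 0.1276]
axes x,y,z in world
 [[-0.33   0.884  0.332]
 [ 0.937  0.349  0.005]
 [-0.112  0.313 -0.943]]
rotvec [-0.159  0.01   0.457]
```

To row units: 0.428 m / 0.8 = 0.535, 0.405 m / 0.8 = 0.5063, -0.05 rad / 6.2832 = -0.008.

```bash
python3 -m jog '[[[0.0313,0.0175,-0.015,-0.0011,0,0.0032,0],[0.075,0.0525,-0.005,-0.0032,0,0.0095,0],[0.125,0.0938,0.0125,-0.0056,0.0003,0.0159,0],[0.175,0.1338,0.035,-0.008,0.0005,0.0239,0],[0.225,0.175,0.0525,-0.0105,0.0006,0.0302,0],[0.275,0.215,0.07,-0.0127,0.0008,0.0374,0],[0.325,0.255,0.0875,-0.0153,0.001,0.0442,0],[0.375,0.295,0.1063,-0.0177,0.0011,0.0509,0],[0.425,0.3363,0.125,-0.0201,0.0013,0.0578,0],[0.4688,0.3713,0.14,-0.0223,0.0014,0.0637,0],[0.5063,0.4,0.1513,-0.0239,0.0016,0.0688,0],[0.535,0.4225,0.16,-0.0253,0.0016,0.0727,0]]]'
python3 -m jog '[[[0,0,0,0,0,0,0],[0,0,0,0,0,0,0]]]'; python3 dl.py .6157 .1761 .28 1.443 .35
python3 - <<'E'
from h import *
im,d=env.snapshot('scene'); np.savez('pics/c3.npz',d=d,im=im); im2,d2=env.snapshot('side'); np.savez('pics/s3.npz',d=d2,im=im2)
a=cv2.hconcat([im[60:300,200:460],im2[60:300,100:360]])
cv2.imwrite('pics/both3.png',cv2.resize(a,(800,370))[:,:,::-1])
E
```

```text
t: 13.25
eef_pos: [0.6123, 0.1804, 0.2743]
tool_rot: [-3.126, -0.357, 1.438]
force: [0.5, -0.2, -4.3]
gripper_width: 0.0138
grasp_force: 30.0
t: 13.45
eef_pos: [0.6119, 0.1786, 0.2743]
tool_rot: [-3.126, -0.355, 1.441]
force: [0.3, -1.1, -3.7]
gripper_width: 0.0137
grasp_force: 30.0
pos [0.6119 0.1786 0.2743] rpy [-3.126 -0.355  1.441] F [ 0.3 -1.1 -3.7] w 0.013747690566035106 t 13.45
tool delta [ 0.0001  0.004  -0.0061]
axes x,y,z in world
 [[ 0.122  0.93   0.348]
 [ 0.992 -0.125 -0.014]
 [ 0.03   0.347 -0.937]]
rotvec [-0.014 -0.005 -0.002]
```

View pics/both3.png

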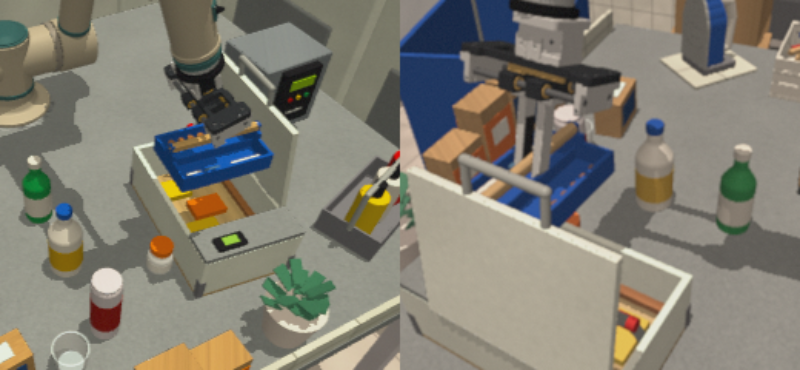

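Run:
```python
from h import *
C=np.array([.596,.219,0]);Rc=R.from_euler('z',-.128)
for c,f in(('scene','c3'),('side','s3')):
    z=np.load('pics/%s.npz'%f); P=cloud(getcal(c),z['d']); im=z['im'].astype(int)
    q=Rc.inv().apply((P-C).reshape(-1,3)); b=(im[...,2]-im[...,0]).ravel(); ok=(z['d']>0).ravel()
    m=ok&(b>40)&(q[:,2]>.2)&(q[:,2]<.29)&(abs(q[:,0])<.15)&(q[:,1]>-.2)&(q[:,1]<.1)
    t=q[m]; print(c,len(t),np.round(np.percentile(t,[1,99],axis=0),4).tolist())
    top=t
    for nm,s in(('-y',t[t[:,1]<-.10]),('+y',t[t[:,1]>.02]),('-x',t[t[:,0]<-.01]),('+x',t[t[:,0]>.05])):
        if len(s)>10: print(nm,'zmin/max',np.round(np.percentile(s[:,2],[2,98]),4),len(s))
    w=(im[...,0]-im[...,2]).ravel()
    m=ok&(w>30)&(q[:,2]>.265)&(q[:,2]<.30)&(abs(q[:,0]-.02)<.03)&(q[:,1]>-.16)&(q[:,1]<.07); s=q[m]
    if len(s)>10: print('bar',len(s),np.polyfit(s[:,1],s[:,2],1),np.polyfit(s[:,1],s[:,0],1),np.round(np.percentile(s,[1,99],axis=0),4).tolist())
```

```text
scene 1845 [[-0.0369, -0.1285, 0.2235], [0.0819, 0.0493, 0.2701]]
-y zmin/max [0.2252 0.2765] 399
+y zmin/max [0.2253 0.2689] 362
-x zmin/max [0.2267 0.2581] 237
+x zmin/max [0.2234 0.2576] 663
bar 199 [0.00877352 0.27907994] [0.00967653 0.02531682] [[0.0148, -0.1225, 0.2693], [0.0296, 0.0455, 0.2853]]
side 1993 [[-0.0395, -0.1254, 0.2249], [0.0772, 0.0075, 0.26]]
-y zmin/max [0.2248 0.2631] 578
-x zmin/max [0.2257 0.2585] 737
+x zmin/max [0.2257 0.2573] 187
bar 431 [0.02478425 0.2809982 ] [0.00551049 0.01827553] [[0.0135, -0.1213, 0.2708], [0.0275, 0.041, 0.2861]]
```

Run:
```python
from h import *
s=env.get_state(); A=R.from_euler('xyz',s['tool_rot'])
for T in[(.6146,.1914,.2015),(.6173,.2122,.1695),(.6175,.2137,.1515),(.6178,.2162,.1015)]: print(np.round(A.inv().apply(np.array(T)-s['eef_pos']),4))
```

```text
[-0.0122  0.0012  0.0741]
[-0.0036  0.0017  0.1114]
[-0.0085  0.0019  0.1288]
[-0.0236  0.0025  0.1765]
```

To row units: 0.1114 m / 0.8 = 0.1393, 0.0925 m / 0.8 = 0.1156, -0.014 rad / 6.2832 = -0.0022.

```bash
python3 -m jog '[[[-0.0075,0.0013,0.0438,-0.0011,0,0,0],[-0.0153,0.0015,0.0926,-0.0022,0,0,0],[-0.01,0.0019,0.1156,-0.0022,0,0,0],[-0.0045,0.0021,0.1393,-0.0022,0,0,0],[-0.0045,0.0021,0.1393,-0.0022,0,0,0]]]'; python3 dl.py .6175 .2137 .1515 1.443 .35; python3 dl.py .6178 .2162 .1015 1.443 .35 | grep delta
```

```text
t: 14.05
eef_pos: [0.6165, 0.2125, 0.1682]
tool_rot: [-3.138, -0.356, 1.437]
force: [-1.1, 0.0, -4.1]
gripper_width: 0.0142
grasp_force: 30.0
pos [0.6165 0.2125 0.1682] rpy [-3.138 -0.356  1.437] F [-1.1  0.  -4.1] w 0.014161578633425837 t 14.05
tool delta [-0.0046  0.0009  0.0162]
axes x,y,z in world
 [[ 0.125  0.929  0.349]
 [ 0.991 -0.133 -0.003]
 [ 0.043  0.346 -0.937]]
rotvec [-0.001 -0.006 -0.006]
tool delta [-0.0196  0.001   0.0639]
```

To row units: 0.0723 m / 0.8 = 0.0904, 0.0639 m / 0.8 = 0.0799, -0.006 rad / 6.2832 = -0.001.

```bash
python3 -m jog '[[[-0.0058,0.0011,0.0203,0,-0.0005,-0.001,0],[-0.0119,0.0013,0.04,0,-0.001,-0.001,0],[-0.0184,0.0013,0.06,0,-0.001,-0.001,0],[-0.0245,0.0013,0.0799,0,-0.001,-0.001,0],[-0.0284,0.0013,0.0904,0,-0.001,-0.001,0],[-0.0284,0.0013,0.0904,0,-0.001,-0.001,0]]]'; python3 dl.py .6178 .2162 .0895 1.443 .35
```

```text
t: 14.65
eef_pos: [0.6199, 0.2162, 0.0951]
tool_rot: [3.138, -0.351, 1.444]
force: [-0.6, 0.4, -4.2]
gripper_width: 0.0142
grasp_force: 30.0
pos [0.6199 0.2162 0.0951] rpy [ 3.138 -0.351  1.444] F [-0.6  0.4 -4.2] w 0.014244795082081657 t 14.65
tool delta [-0.0021 -0.0021  0.0052]
axes x,y,z in world
 [[ 0.118  0.931  0.344]
 [ 0.992 -0.127  0.004]
 [ 0.047  0.341 -0.939]]
rotvec [ 0.003 -0.001  0.001]
```

To row units: 0.0066 m / 0.8 = 0.0083, -0.0024 m / 0.8 = -0.003.

```bash
python3 -m jog '[[[-0.0015,0,0.0041,0,0,0,0],[-0.003,0,0.0083,0,0,0,0],[-0.003,0,0.0083,0,0,0,0],[-0.003,0,0.0083,0,0,0,0]]]'
```

```text
t: 15.05
eef_pos: [0.6215, 0.2175, 0.0901]
tool_rot: [3.133, -0.352, 1.447]
force: [1.6, 0.0, -2.2]
gripper_width: 0.0135
grasp_force: 30.0
```

To row units: -0.065 m / 0.8 = -0.0813, -0.03 m / 0.8 = -0.0375.

```bash
python3 -m jog '[[[-0.0009,0,0.0025,0,0,0,0],[-0.0009,0,0.0025,0,0,0,0.03],[-0.0009,0,0.0025,0,0,0,0.04],[-0.0009,0,0.0025,0,0,0,0.04],[0,0,-0.0375,0,0,0,0.04],[0,0,-0.0813,0,0,0,0.04],[0,0,-0.0813,0,0,0,0.04]]]'
python3 - <<'E'
from h import *
C=np.array([.596,.219,0]);Rc=R.from_euler('z',-.128)
s=env.get_state();print(Rc.inv().apply(s['eef_pos']-C),s['tool_rot'])
im,d=env.snapshot('scene'); cal=getcal('scene'); im2,_=env.snapshot('wrist')
P=cloud(cal,d); q=Rc.inv().apply((P-C).reshape(-1,3)); b=(im[...,2].astype(int)-im[...,0]).ravel(); ok=(d>0).ravel()
t=q[ok&(b>40)&(q[:,2]>.03)&(q[:,2]<.1)&(abs(q[:,0])<.15)&(abs(q[:,1])<.1)]; print(np.round(np.percentile(t,[1,99],axis=0),4))
cv2.imwrite('pics/b4.png',cv2.resize(cv2.hconcat([im[100:280,250:442],im2[:,:410][::2,::2][:180]]),(800,364))[:,:,::-1])
E
```

```text
t: 15.75
eef_pos: [0.6203, 0.1946, 0.1545]
tool_rot: [3.126, -0.353, 1.448]
force: [0.4, 0.5, 0.9]
gripper_width: 0.0399
grasp_force: 0.0
[ 0.02719068 -0.02109989  0.15453843] [ 3.12633559 -0.35341692  1.44809959]
[[-0.0322 -0.0672  0.0391]
 [ 0.0537  0.0895  0.0855]]
```

View pics/b4.png

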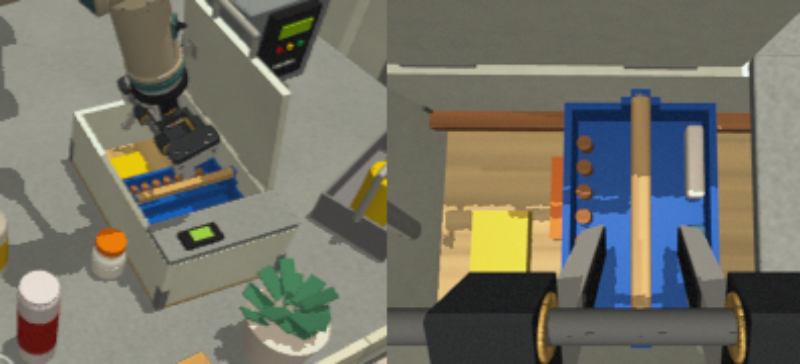

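To row units: 0.063 m / 0.8 = 0.0788, -0.034 m / 0.8 = -0.0425.

```bash
python3 -m jog '[[[0,-0.0213,0,0,0,0,0],[0,-0.0425,0,0,0,0,0],[0,-0.0425,0,0,0,0,0],[0,-0.0425,0.0375,0,0,0,0],[0,-0.0425,0.0788,0,0,0,0],[0,-0.0425,0.0788,0,0,0,0]]]'
cat > cp.py <<'E'
from h import *
C=np.array([.596,.219,0]);Rc=R.from_euler('z',-.128)
s=env.get_state();print('chest',np.round(Rc.inv().apply(s['eef_pos']-C),4),np.round(s['tool_rot'],3),'Fchest',np.round(Rc.inv().apply(s['force']),1),s['gripper_width'])
E
python3 cp.py
```

```text
t: 16.45
eef_pos: [0.5836, 0.2217, 0.0859]
tool_rot: [-3.138, -0.35, 1.444]
force: [-0.2, -0.1, -0.3]
gripper_width: 0.0003
grasp_force: 0.0
chest [-0.0127  0.0011  0.0859] [-3.138 -0.35   1.444] Fchest [-0.2 -0.1 -0.3] 0.00033211698725857635
```

To row units: 0.087 m / 0.8 = 0.1088, -0.0066 m / 0.8 = -0.0083.

```bash
python3 -m jog '[[[0.003,0.0125,-0.0083,0,0,0,0],[0.003,0.025,-0.0083,0,0,0,0],[0.003,0.0375,-0.0083,0,0,0,0],[0.003,0.05,-0.0083,0,0,0,0],[0.003,0.0625,-0.0083,0,0,0,0],[0.003,0.075,-0.0083,0,0,0,0],[0.003,0.0875,-0.0083,0,0,0,0],[0.003,0.1,-0.0083,0,0,0,0],[0.003,0.1088,-0.0083,0,0,0,0],[0.003,0.1088,-0.0083,0,0,0,0]]]'; python3 cp.py
```

```text
t: 17.45
eef_pos: [0.6731, 0.2109, 0.0982]
tool_rot: [3.137, -0.354, 1.446]
force: [-3.4, 2.6, 1.5]
gripper_width: 0.0004
grasp_force: 2.3
chest [0.0775 0.0018 0.0982] [ 3.137 -0.354  1.446] Fchest [-3.7  2.2  1.5] 0.0004191660390296407
```

To row units: 0.004 m / 0.8 = 0.005.

```bash
python3 -m jog '[[[0,0.005,0,0,0,0,0],[0,0.005,0,0,0,0,0]]]'; python3 cp.py;  python3 -m jog '[[[0,0.0038,0,0,0,0,0],[0,0.0038,0,0,0,0,0]]]'; python3 cp.py
```

```text
t: 17.65
eef_pos: [0.6746, 0.2116, 0.0983]
tool_rot: [-3.141, -0.355, 1.445]
force: [-7.2, 5.0, 3.7]
gripper_width: 0.0005
grasp_force: 4.2
chest [0.079  0.0027 0.0983] [-3.141 -0.355  1.445] Fchest [-7.8  4.   3.7] 0.000452089699086728
t: 17.85
eef_pos: [0.6752, 0.2118, 0.0983]
tool_rot: [-3.136, -0.355, 1.445]
force: [-11.2, 4.3, 6.4]
gripper_width: 0.0003
grasp_force: 6.4
chest [0.0794 0.003  0.0983] [-3.136 -0.355  1.445] Fchest [-11.6   2.9   6.4] 0.0003405528780081365
```

To row units: -0.12 m / 0.8 = -0.15, -0.09 m / 0.8 = -0.1125.

```bash
python3 -m jog '[[[0,-0.025,0,0,0,0,0],[0,-0.0375,-0.05,0,0,0,0],[0,-0.0438,-0.1125,0,0,0,0],[0,-0.0438,-0.15,0,0,0,0],[0,-0.0438,-0.15,0,0,0,0]]]'
cat > look.py <<'E'
from h import *
import sys
exec(open('cp.py').read().split('\n',1)[1])
cal=getcal('wrist'); im,d=env.snapshot('wrist')
P=cloud(cal,d); q=Rc.inv().apply((P-C).reshape(-1,3)); I=im.reshape(-1,3).astype(int); ok=(d>0).ravel()
w=I[:,0]-I[:,2]
s=q[ok&(w>25)&(abs(q[:,2]-.098)<.006)&(q[:,0]>.07)&(q[:,0]<.13)&(abs(q[:,1])<.09)]
print('bar top',len(s),np.round(np.percentile(s,[2,50,98],axis=0),4).tolist(),np.polyfit(s[:,1],s[:,0],1))
t=q[ok&(-w>40)&(abs(q[:,2]-.072)<.006)&(q[:,0]>.02)&(q[:,0]<.06)&(abs(q[:,1])<.1)]
print('-x wall top',len(t),np.round(np.percentile(t,[2,50,98],axis=0),4).tolist(),np.polyfit(t[:,1],t[:,0],1))
dk=q[ok&(abs(q[:,2]-.122)<.004)&(q[:,0]>.08)&(q[:,0]<.13)&(abs(q[:,1])<.08)]; print('deck edge x',np.round(np.percentile(dk[:,0],[1,2]),4))
save(sys.argv[1],im)
E
python3 look.py w5.png
```

```text
t: 18.35
eef_pos: [0.6444, 0.1708, 0.2166]
tool_rot: [3.12, -0.353, 1.448]
force: [0.2, 0.8, -0.5]
gripper_width: 0.0006
grasp_force: 0.0
chest [ 0.0542 -0.0416  0.2166] [ 3.12  -0.353  1.448] Fchest [ 0.1  0.8 -0.5] 0.0006071057440619252
bar top 1840 [[0.0922, -0.0623, 0.0956], [0.0965, 0.0085, 0.0983], [0.1013, 0.0847, 0.0998]] [0.00394585 0.09653534]
-x wall top 761 [[0.0398, -0.0251, 0.0686], [0.0427, 0.04, 0.0726], [0.0581, 0.0925, 0.074]] [0.05133901 0.04193402]
deck edge x [0.0991 0.0993]
```

View pics/w5.png

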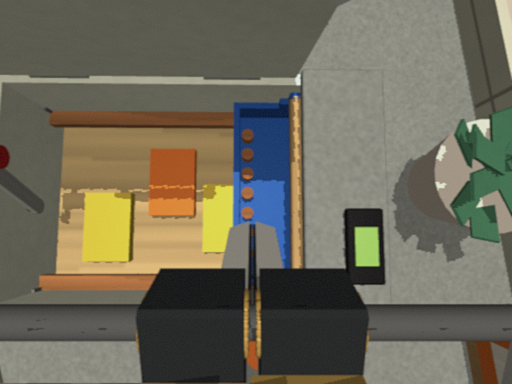

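```bash
python3 dl.py .443 .158 .25 1.443 .96; python3 -c "
from bench import env; print(env.get_state()['qpos'])"
```

```text
pos [0.6427 0.1714 0.2135] rpy [ 3.126 -0.352  1.447] F [ 0.1 -0.1 -1.1] w 0.0005951517181705752 t 18.4
tool delta [-0.023  -0.1958 -0.0504]
axes x,y,z in world
 [[ 0.116  0.931  0.345]
 [ 0.992 -0.129  0.015]
 [ 0.058  0.34  -0.939]]
rotvec [0.013 0.608 0.008]
[-0.04210518  0.36328539  1.44732337  0.36304953  1.3021905  -0.00790954]
```

To row units: -0.196 m / 0.8 = -0.245, -0.04 m / 0.8 = -0.05, 0.608 rad / 6.2832 = 0.0968.

```bash
python3 -m jog '[[[0,-0.0375,-0.05,0,0.008,0,0],[-0.0125,-0.1,-0.0625,0.0008,0.0318,0.0006,0],[-0.025,-0.1563,-0.0625,0.0016,0.0557,0.001,0],[-0.0288,-0.2063,-0.0625,0.0016,0.0796,0.0013,0],[-0.0288,-0.245,-0.0625,0.0021,0.0968,0.0013,0],[-0.0288,-0.245,-0.0625,0.0021,0.0968,0.0013,0],[-0.0288,-0.245,-0.0625,0.0021,0.0968,0.0013,0]]]'; python3 dl.py .4521 .2285 .166 1.443 .96
python3 - <<'E'
from h import *
exec(open('cp.py').read().split('\n',1)[1]); print(env.get_state()['qpos'])
rays=[]
for c in('scene','side','wrist'):
    cal=getcal(c); im,d=env.snapshot(c)
    if c=='wrist': save('w6.png',im)
    for q in env.landmark_of('stay_knee',c)[:1]:
        p=q['position']; rays.append(ray(cal,p)); print(c,np.round(p,1),round(q['conf'],2),np.round(Rc.inv().apply(at(cal,p,d[int(p[1]),int(p[0])])-C),4))
if len(rays)>1: p,r=tri(rays); print(np.round(Rc.inv().apply(p-C),4),r)
E
```

```text
t: 19.1
eef_pos: [0.4406, 0.158, 0.2472]
tool_rot: [-3.122, -0.959, 1.426]
force: [-0.0, 0.3, -0.4]
gripper_width: 0.0006
grasp_force: 0.0
pos [0.4406 0.158  0.2472] rpy [-3.122 -0.959  1.426] F [-0.   0.3 -0.4] w 0.0005921030618817851 t 19.1
tool delta [-0.0254  0.0033  0.1051]
axes x,y,z in world
 [[ 0.083  0.568  0.819]
 [ 0.992 -0.128 -0.011]
 [ 0.099  0.813 -0.574]]
rotvec [-0.006  0.001 -0.01 ]
chest [-0.1464 -0.0804  0.2472] [-3.122 -0.959  1.426] Fchest [-0.1  0.3 -0.4] 0.0005921030618817851
[-0.51357585  0.18399267  2.00267888  0.86107275  1.49474802 -0.69936396]
scene [325.2 142.2] 0.66 [-0.1444  0.0226  0.1514]
side [247.5 269.4] 0.42 [-0.151   0.0289  0.1509]
wrist [255.  214.1] 0.74 [-0.1431  0.0173  0.1507]
[-0.1466  0.0241  0.1453] 0.0041391417503096155
```

View pics/w6.png

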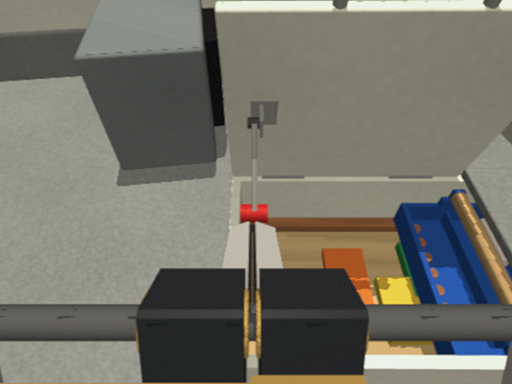

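To row units: 0.105 m / 0.8 = 0.1313, 0.08 m / 0.8 = 0.1, -0.01 rad / 6.2832 = -0.0016.

```bash
python3 -m jog '[[[-0.0125,0.0038,0.05,0,0,-0.0016,0],[-0.025,0.0038,0.1,-0.0008,0,-0.0016,0],[-0.0313,0.0038,0.1313,-0.001,0,-0.0016,0],[-0.0313,0.0038,0.1313,-0.001,0,-0.0016,0],[-0.0313,0.0038,0.1313,-0.001,0,-0.0016,0]]]'; python3 dl.py .4521 .2285 .166 1.443 .96; python3 cp.py
```

```text
t: 19.9
eef_pos: [0.4512, 0.2301, 0.1681]
tool_rot: [3.137, -0.96, 1.452]
force: [0.1, 0.3, -0.4]
gripper_width: 0.0007
grasp_force: 0.0
pos [0.4512 0.2301 0.1681] rpy [ 3.137 -0.96   1.452] F [ 0.1  0.3 -0.4] w 0.0006925423857748333 t 19.9
tool delta [-0.0026  0.0011  0.    ]
axes x,y,z in world
 [[ 0.068  0.569  0.819]
 [ 0.992 -0.122  0.003]
 [ 0.102  0.813 -0.573]]
rotvec [-0.003 -0.     0.005]
chest [-0.1451 -0.0075  0.1681] [ 3.137 -0.96   1.452] Fchest [ 0.   0.3 -0.4] 0.0006925423857748333
```

To row units: 0.066 m / 0.8 = 0.0825, -0.0026 m / 0.8 = -0.0033.

```bash
python3 -m jog '[[[-0.0033,0.0013,0.0125,0,0,0,0],[-0.0025,0.0013,0.0225,0,0,0,0],[-0.0013,0.0013,0.0338,0,0,0,0],[-0.0013,0.0013,0.045,0,0,0,0],[-0.0013,0.0013,0.055,0,0,0,0],[-0.0025,0.0013,0.065,0,0,0,0],[-0.005,0.0013,0.075,0,0,0,0],[-0.0063,0.0013,0.0813,0,0,0,0],[-0.0063,0.0013,0.0825,0,0,0,0]]]'; python3 cp.py
python3 - <<'E'
from h import *
im,_=env.snapshot('wrist'); im2,_=env.snapshot('side')
cv2.imwrite('pics/b7.png',cv2.resize(cv2.hconcat([im[80:320,130:390],im2[60:300,100:360]]),(800,370))[:,:,::-1])
E
```

```text
t: 20.8
eef_pos: [0.4592, 0.2761, 0.1221]
tool_rot: [3.129, -0.948, 1.457]
force: [-6.9, -31.0, 3.1]
gripper_width: 0.0008
grasp_force: 221.7
chest [-0.143   0.0392  0.1221] [ 3.129 -0.948  1.457] Fchest [ -2.8 -31.7   3.1] 0.0008483943800549052
```

View pics/b7.png

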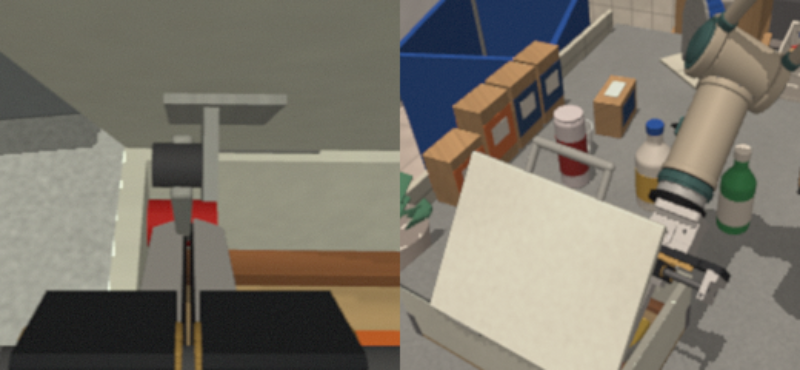

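To row units: -0.279 m / 0.8 = -0.3488, -0.232 m / 0.8 = -0.29.

```bash
python3 -m jog '[[[-0.022,0,-0.0533,0,0,0,0],[-0.0463,0,-0.105,0,0,0,0],[-0.0744,0,-0.1538,0,0,0,0],[-0.0781,0,-0.22,0,0,0,0],[-0.0656,0,-0.29,0,0,0,0],[-0.0463,0,-0.3488,0,0,0,0],[-0.0463,0,-0.3488,0,0,0,0]]]'; python3 cp.py
```

```text
t: 21.6
eef_pos: [0.4289, 0.0296, 0.2581]
tool_rot: [3.126, -0.957, 1.456]
force: [-0.2, 0.6, -0.2]
gripper_width: 0.0005
grasp_force: 0.0
chest [-0.1416 -0.2092  0.2581] [ 3.126 -0.957  1.456] Fchest [-0.3  0.5 -0.2] 0.0004660297911440445
```

Clear of the lid; hold while it sinks, then check.

```bash
for i in 1 2 3 4; do python3 -m jog '[[[0,0,0,0,0,0,0],[0,0,0,0,0,0,0],[0,0,0,0,0,0,0],[0,0,0,0,0,0,0],[0,0,0,0,0,0,0],[0,0,0,0,0,0,0],[0,0,0,0,0,0,0],[0,0,0,0,0,0,0],[0,0,0,0,0,0,0],[0,0,0,0,0,0,0],[0,0,0,0,0,0,0],[0,0,0,0,0,0,0]]]' | head -1; done
python3 - <<'E'
from h import *
C=np.array([.596,.219,0]);Rc=R.from_euler('z',-.128); ims=[]
for c in('scene','side'):
    im,d=env.snapshot(c); ims.append(im); P=cloud(getcal(c),d); q=Rc.inv().apply((P-C).reshape(-1,3))[(d>0).ravel()]
    l=q[(q[:,2]>.105)&(q[:,2]<.3)&(q[:,0]>-.16)&(q[:,0]<.09)&(abs(q[:,1])<.1)]
    print(c,'lid z vs y',np.polyfit(l[:,1],l[:,2],1),np.round(np.percentile(l[:,2],[1,50,99]),4),len(l))
cv2.imwrite('pics/b8.png',cv2.resize(cv2.hconcat(ims),(800,300),interpolation=cv2.INTER_AREA)[:,:,::-1])
E
```

```text
t: 22.8
t: 24.0
t: 25.2
t: 26.4
scene lid z vs y [-0.00092779  0.12236312] [0.1189 0.1224 0.1257] 3403
side lid z vs y [-0.00509125  0.1224175 ] [0.1144 0.1225 0.1247] 10250
```

View pics/b8.png

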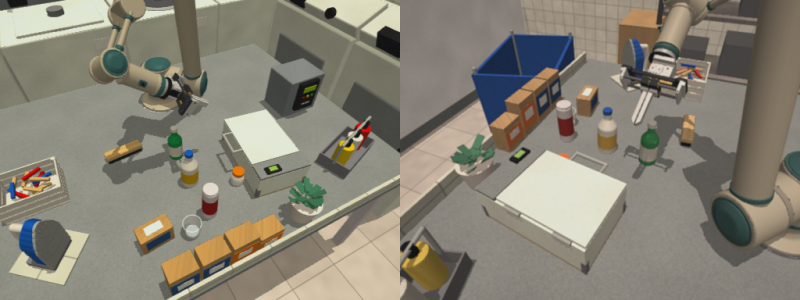

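The lid is shut flat: its plane stands at z = 0.122. The chest is at (265,150), and the bottles, jar and brush stand where they stood. The arm is clear of everything.

```bash
python3 -c "
from bench import env; print(env.finish_job())"
```

```text
the job is handed in; nothing more can be done
None
```

The job is handed in after about 27 s of the 72 s allowed: the tray is home against the end wall (measured within about 1 mm), the stay is broken, the lid is shut flat, and the bottles and other things look unmoved in the last pictures.

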